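# Fit the one sound bristle drum to the boot scraper

### The arm

A 6-joint arm with a two-finger parallel gripper is mounted at the origin on the work surface. World frame = base frame: x ahead of the robot, y to its left, z up, the work surface at z = 0. Lengths are in m, angles in degrees, forces in N, time in s.
With the tool pointing down it reaches from about 0.4 to 0.825 m from the base axis. Payload 7 kg.
Tool frame: the origin (TCP) lies midway between the tips of the shut fingers; the grasp point (between the pads) lies 19 mm behind it; z points along the fingers, y is the line along which they close (so a half turn about z gives the same grasp; the last joint's range is limited). The gripper opens to 88 mm and grips with 3 to 60 N. Pads are 19 mm wide; open, the fingers measure 130 mm over their backs; the gripper's body (78 mm by 193 mm) begins 47 mm behind the grasp point.
Start: joints at [-47.492, 20.546, 0.682, 0, -70.136, -16.507], TCP at [0.296, -0.607, 0.227] pointing down, gripper open.
Joint ranges: [-176.03, 176.03], [-82.01, 121.73], [-58.28, 71.71], [-173.87, 95.51], [-174.79, -0.11], [-173.66, 173.66]. Speed limits (degrees/s): [136.94, 136.94, 172.46, 180, 180, 180].

### API

Orientations are given as [roll, pitch, yaw] about the fixed x, y, z axes, in that order (R = Rz(yaw) Ry(pitch) Rx(roll)).
In Python, from plant import r, eyes, workorder gives the robot as it stands.
- The arm moves only by the tool step_arm, never from a script. Its argument "plan" is a list of rows, each a list of 5 numbers: the shift along the tool's x, y, z each as a share of 25 cm, from -1 to 1, then the turn about the tool's z as a share of 60 degrees, from -1 to 1, then the finger opening in mm, from 0 to 87.6. In form: [[x, y, z, turn, jaw], ...]. A call has 1 to 12 rows; each row is the pose to reach, as a shift and turn from the pose commanded when the call began, along the tool's axes at that moment; what a row does not reach only later rows make up. A row lasts 1/12 s, in which the tool goes at most 41.7 mm and 7.16 degrees, less where a joint would pass 70% of its speed; a pose out of reach is approached as far as the arm can. A call with a number of a shift or a turn outside -1 to 1 is refused whole. A call with a gripper value outside its range is refused whole. The fingers move at their own pace and stop on an object; "newtons" is the grip in N (left out, the last holds). Time passes only in rows, so rows that repeat a pose let the fingers close. It gives the time, the measured TCP pose, the force, the opening and the grip force at its end, in the units of the state.
- r.get_state(): the state, without advancing time (a new reading comes with each control period).
- eyes.capture(name): name is "side" or "top" or "wrist"; returns the picture (400x640x3 uint8, red, green, blue); there is no depth.
- eyes.camera_model(name): a dict with "fov_y" (degrees; the focal length in pixels is half the picture's height over the tangent of half this angle, whatever the lens; pixels are square), "cx", "cy" (the principal point, pixels), "world_to_cam" (4x4, takes a point from world to camera coordinates); the wrist camera has in their place "hand_eye" (4x4, takes a point from camera to tool coordinates, whose origin is the TCP and whose axes are the flange's). Camera axes: x right, y up, looking along -z (the intrinsics and any distortion apply to the point x, -y, -z); pixel columns grow to the right and rows downward; lengths in m; the calibration is good to about 2 mm. A picture is of the moment at which its call begins: read the wrist's pose just before it. camera_model takes no time and is no camera call.
- workorder.close_job(): hands the job in; it is judged then, once.
The state is a dict: "time_s": time; "joints": joint angles; "qd": joint speeds; "joint_torque": joint torques, N m; "tcp_pos": TCP position; "eef_rot": TCP orientation; "contact_force": force on the tool from outside, world axes, zero at the start; "moment": the same for the moment, N m; "gripper_width": finger opening in m; "gripper_force": force on a finger pad.
Only numpy, scipy, OpenCV 4.12 (cv2) and the standard library are available. Lean on these libraries where they do the work, as an engineer would, in place of code of your own. Each camera call takes 0.05 s, during which the arm holds its last target. There are 200 camera calls.

### The job

The boot scraper has an empty pair of bearings, and of the three spare bristle drums in the wooden rack only one is still sound: the other two have a broken-off steel stub loose inside their closed cores. Lift them out one by one and rock or shake them gently end to end to feel which has nothing moving inside, then set that drum fully home in the empty bearings with its gear end at the crank end, without forcing it, and leave the two rattling drums lying in the rack. Do not push the polish tin or the shoehorn about, or ring the bell.

Things in the scene. Friction and masses are not known exactly. Their poses are not given: they have to be found in the camera images.
- drum1: spare bristle drum, like drum2 and drum3. Origin: mid-length on its axis; x axis along it, to the gear end. Square steel core 44 x 44 x 150 mm, flats upright in the rack; its bare middle 50 mm is gripped across the flats; bristle band (84 mm diameter, 44 long) either side. Axles 12 mm thick reach 109 mm from the middle; 75 to 87 mm out sit a gear (50 mm diameter, +x) and a collar (28 mm, -x)
- drum2: spare bristle drum, made like drum1. All weigh 0.25 to 0.85 kg, differing by chance: weight is no sure guide. The closed core is hollow, 34 x 34 x 140 mm inside; two of the three drums, drawn anew each time, hold a loose stub, one holds nothing
- drum3: spare bristle drum, made like drum1. The loose stub in two of the three drums: rounded steel, 28 mm thick, 120 g, rolls freely to the low end when the drum is tipped or shaken lengthwise (56 mm either side of the middle), knocks, stays there if levelled slowly, and shifts the balance by up to 0.065 N m each way
- drum1_gear (a point): point on the axis of drum1, 98 mm from its middle, in the axle at its gear end
- drum2_gear (a point): point on the axis of drum2, 98 mm from its middle, in the axle at its gear end
- drum3_gear (a point): point on the axis of drum3, 98 mm from its middle, in the axle at its gear end
- rack: wooden rack, 215 x 320 mm, fixed; origin under its centre on the step. Two notched boards 97 mm either side of the middle (along x), 12 mm thick, 89 mm high; 45 degree V notches 44 mm wide at the top hold the axles. Berths at y = -100, 0, 100 mm; drum axes along x, 75 mm above the step, gear ends to +x
- scraper: cast iron boot scraper, base 250 x 270 mm, fixed; origin under its centre on the step. Drum axes run along x, 130 mm up: at y = +55 mm a drum (84 mm diameter) is fitted, at y = -55 mm the open-topped bearings are empty. End frames 97 mm either side of the middle, 12 mm thick. Crank at the +x end, its handle reaching to x = 185 mm and below 110 mm
- bearing (a point): where the mid-length of the axis of a fully seated drum lies, between the two empty bearings, 130 mm above the step; x axis to the crank end. Each bearing is an open-topped brass slot 16 mm wide for the 12 mm axle, straight to 14 mm above this point, then flared to lips 39 mm apart, 35 mm above it. A seated drum has 4 mm end play either way
- polish_tin: black japanned tin box for shoe polish, 65 x 98 x 37 mm, loose; origin under its centre. Bystander
- shoehorn: ivory-coloured resin shoehorn, 200 mm long, 42 mm wide, lying flat along its x axis, loose; origin under its middle. Bystander
- bell_push (a joint): travel of the white button of the silver bell push (m, 0 = up, 0.004 = fully pressed). Bystander
- bell_push_top (a point): top of the button of the bell push, a silver disc of 100 mm diameter on the step, fixed
Things that resemble listed ones, but are neither listed nor needed, are in the scene too. What is shaped like the drum1 but blue is not meant. Leave any green look-alike of the drum3 alone.

How it is judged:
By the outcome, as a careful person would: the job done as asked, in the order asked, and still so for the second after the job is handed in, with the robot touching nothing.
It also fails if it takes over 67 s, if anything falls off the work surface, if the arm or the gripper's body presses on something with over 40 N, if the wrist force passes 120 N, or if a joint passes its speed limit or range.

## Working session

There is one attempt and no reset: what is moved stays moved. The work goes in short steps, Python scripts to look and compute and a tool call to move; the robot and the scene stay as the last step left them, time stands still between calls to the robot, and variables do not carry over. Pictures are saved under pics/ and viewed, at most 10 in all, crops included, and the job is handed in when it is done.

Besides the shell and the picture viewer there is one more tool, called after "Request:" as a command line: name --pt "numbers of a row" for each row, then --argument value for the rest. step_arm: Moves the arm, as the interface text tells. Its arguments: {"type":"object","properties":{"plan":{"type":"array"},"newtons":{"type":"number"}},"required":["plan"]}

```bash
mkdir -p pics; python3 - <<'E'
from plant import r, eyes, workorder
import cv2,json
for n in("top","side"):
    cv2.imwrite(f"pics/{n}0.png",eyes.capture(n)[:,:,::-1])
    m=eyes.camera_model(n);print(n,{k:(v.tolist() if hasattr(v,'tolist') else v) for k,v in m.items()})
m=eyes.camera_model("wrist");print(m)
print(r.get_state())
E
```

```text
top {'fov_y': 56.44659808409928, 'cx': 320.8724447428173, 'cy': 199.07027056580003, 'world_to_cam': [[-0.021257101799119542, -0.9996989031666018, -0.012257186895661095, 0.03676438407920623], [0.9877267212516666, -0.02289689280888207, 0.15450455147059872, -0.4967602145355053], [-0.15473868213389366, -0.008822432045182432, 0.987916041444957, -1.4469186996308758], [0.0, 0.0, 0.0, 1.0]]}
side {'fov_y': 55.17556588643772, 'cx': 322.59535476375777, 'cy': 199.5637119343469, 'world_to_cam': [[0.960927484739367, -0.2766616510224395, -0.008757849394161049, -0.45665737544815216], [0.1810067025066225, 0.6041230595635775, 0.7760617904208538, -0.17300251892788387], [-0.20941571746206628, -0.7473243337113279, 0.6305960652610892, -1.1687504578144072], [0.0, 0.0, 0.0, 1.0]]}
{'fov_y': 69.00229377088502, 'cx': 319.83092835623677, 'cy': 196.95179611016022, 'hand_eye': array([[-3.18797575e-04,  9.68123200e-01,  2.50474284e-01,
         6.60640660e-02],
       [ 9.99999723e-01,  4.77211119e-04, -5.71722041e-04,
        -5.38612188e-04],
       [-6.73026485e-04,  2.50474033e-01, -9.68123084e-01,
        -1.58857102e-01],
       [ 0.00000000e+00,  0.00000000e+00,  0.00000000e+00,
         1.00000000e+00]])}
{'time_s': 0.1, 'joints': array([-4.74911891e+01,  2.05877678e+01,  6.40536311e-01, -1.62916607e-02,
       -7.01360165e+01, -1.65064087e+01]), 'qd': array([ 0.0748594 , -0.04167891,  0.08412542,  0.08838908,  0.03081242,
       -0.0099384 ]), 'joint_torque': array([ 3.30653693e-04, -5.84162736e+01,  2.93750149e+01,  7.01539278e+00,
        1.01778569e-02, -7.90610056e-05]), 'tcp_pos': array([ 0.29570756, -0.60631121,  0.22572749]), 'eef_rot': array([ 1.79915831e+02, -8.96966873e-03, -1.54003138e+02]), 'contact_force': array([ 0.25903496,  0.07866706, -0.1439636 ]), 'moment': array([-0.02246608,  0.00812714, -0.04991023]), 'gripper_force': 0.0, 'gripper_width': 0.08739712480555033}
```

View pics/top0.png

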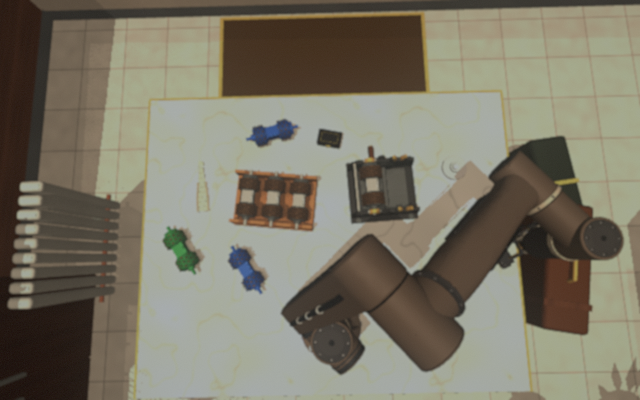

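View pics/side0.png

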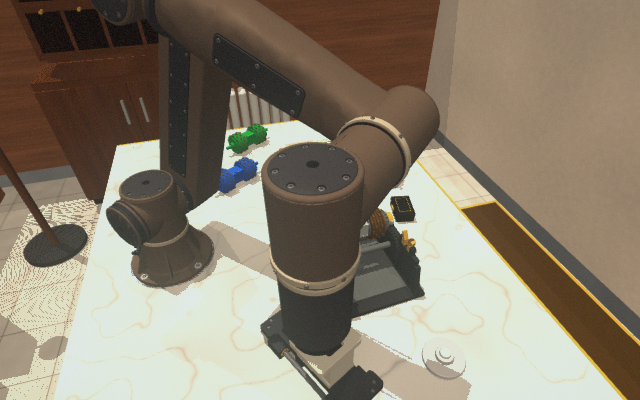

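Top view: rack around (276,200) with three drums, scraper around (382,187) with the crank at the top and its empty bearings on the right. The polish tin is at (329,138), the shoehorn at (203,187) and the bell at about (450,170). I'll enlarge this area to measure it.

```bash
python3 - <<'E'
import cv2
im=cv2.imread("pics/top0.png")[140:240,225:425]
cv2.imwrite("pics/topc.png",cv2.resize(im,None,fx=4,fy=4,interpolation=cv2.INTER_CUBIC))
E
cat > h.py <<'E'
import numpy as np
from plant import r, eyes, workorder
from scipy.spatial.transform import Rotation as Ro
def cam(n,st=None):
    m=eyes.camera_model(n); f=200/np.tan(np.radians(m['fov_y'])/2)
    if n=="wrist":
        T=np.eye(4); T[:3,:3]=Ro.from_euler('xyz',st['eef_rot'],degrees=True).as_matrix(); T[:3,3]=st['tcp_pos']
        c2w=T@m['hand_eye']
    else: c2w=np.linalg.inv(m['world_to_cam'])
    return f,m['cx'],m['cy'],c2w
def back(n,u,v,z,st=None):
    f,cx,cy,c=cam(n,st); d=c[:3,:3]@np.array([(u-cx)/f,-(v-cy)/f,-1]); p=c[:3,3]
    return p+d*(z-p[2])/d[2]
def proj(n,P,st=None):
    f,cx,cy,c=cam(n,st); q=np.linalg.inv(c)@np.append(P,1)
    return cx+f*q[0]/-q[2], cy-f*q[1]/-q[2]
E
```

```text
(no output)
```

View pics/topc.png

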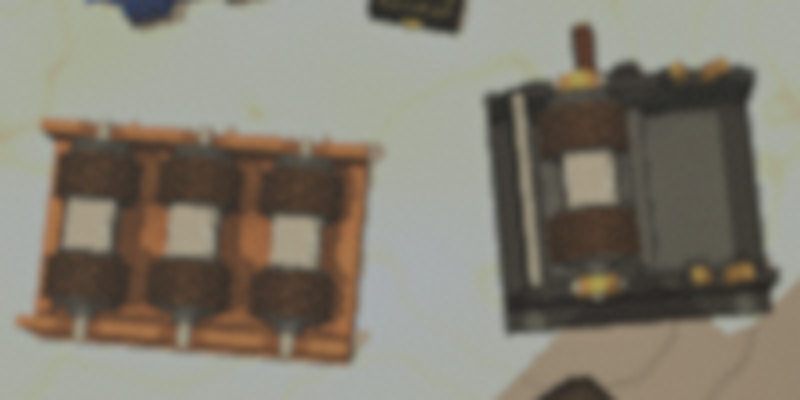

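Enlarged crop (4x, offset 225,140): drum cores at about (89,225), (193,230) and (296,242). Bearing lip pairs are centred at about (697,70) and (720,271). The crank is at (582,45).

```bash
python3 - <<'E'
from h import *
b=lambda u,v,z:back("top",225+u/4,140+v/4,z)
for n,u,v,z in [("L",89,225,.097),("M",193,230,.097),("R",296,242,.097),("Ltop",103,130,.075),("Lbot",80,325,.075),("Rtop",306,145,.075),("Rbot",288,345,.075),("bt",697,70,.165),("bb",720,271,.165),("bedtop",690,110,.03),("bedbot",712,260,.03)]:
    print(n,b(u,v,z).round(3))
for n,u,v,z in [("tin",329,138,.03),("bell",450,170,.02),("horn",203,187,.01),("hornt",200,163,.01)]: print(n,back("top",u,v,z).round(3))
E
```

```text
L [0.506 0.308 0.097]
M [0.499 0.208 0.097]
R [0.485 0.109 0.097]
Ltop [0.604 0.3   0.075]
Lbot [0.412 0.32  0.075]
Rtop [0.584 0.1   0.075]
Rbot [0.388 0.119 0.075]
bt [ 0.627 -0.269  0.165]
bb [ 0.439 -0.279  0.165]
bedtop [ 0.621 -0.288  0.03 ]
bedbot [ 0.467 -0.301  0.03 ]
tin [ 0.752 -0.013  0.03 ]
bell [ 0.608 -0.502  0.02 ]
horn [0.563 0.508 0.01 ]
hornt [0.665 0.524 0.01 ]
```

Request:
step_arm --pt "-0.42 0.33 -0.42 0.25 87" --pt "-0.847 0.668 -0.416 0.533 87" --pt "-0.847 0.668 -0.416 0.533 87" --pt "-0.847 0.668 -0.416 0.533 87" --pt "-0.847 0.668 -0.416 0.533 87" --pt "-0.847 0.668 -0.416 0.533 87" --pt "-0.847 0.668 -0.416 0.533 87" --pt "-0.847 0.668 -0.416 0.533 87" --pt "-0.847 0.668 -0.416 0.533 87" --pt "-0.847 0.668 -0.416 0.533 87"

```text
time_s: 0.93
tcp_pos: [0.413, -0.3634, 0.3303]
eef_rot: [180.0, -0.0, 174.1]
contact_force: [-0.4, 0.1, -0.9]
gripper_width: 0.0871
gripper_force: 0.0
```

Request:
step_arm --pt "-0.36 1 0 0 87" --pt "-0.36 1 0 0 87" --pt "-0.36 1 0 0 87" --pt "-0.36 1 0 0 87" --pt "-0.36 1 0 0 87" --pt "-0.36 1 0 0 87" --pt "-0.36 1 0 0 87" --pt "-0.36 1 0 0 87" --pt "-0.36 1 0 0 87" --pt "-0.36 1 0 0 87"

```text
time_s: 1.77
tcp_pos: [0.5281, -0.1258, 0.3297]
eef_rot: [-180.0, -0.1, 173.9]
contact_force: [0.3, -0.8, -0.6]
gripper_width: 0.087
gripper_force: 0.0
```

```bash
python3 - <<'E'
from h import *
import cv2,pickle
st=r.get_state();im=eyes.capture("wrist")
pickle.dump(st,open("w1.pkl","wb"));print(st)
cv2.imwrite("pics/w1.png",im[:,:,::-1])
E
```

```text
{'time_s': 1.7667, 'joints': array([ 7.29716340e+00,  5.13240601e+00, -6.09717532e+00,  4.42727242e-03,
       -7.88734517e+01, -1.03355817e+02]), 'qd': array([-0.68547579, -0.69994399,  0.05516725, -0.0344517 , -0.00280233,
       -0.2789663 ]), 'joint_torque': array([ 7.66859259e-01, -3.74514842e+01,  3.05388844e+01,  7.19753891e+00,
       -6.49411837e-02, -1.08277024e-02]), 'tcp_pos': array([ 0.52811692, -0.12576826,  0.32968028]), 'eef_rot': array([-1.79971975e+02, -9.92433047e-02,  1.73942180e+02]), 'contact_force': array([ 0.30116399, -0.83727117, -0.5913283 ]), 'moment': array([-0.03364974,  0.01539322, -0.00219333]), 'gripper_force': 0.0, 'gripper_width': 0.08698862516572319}
```

View pics/w1.png

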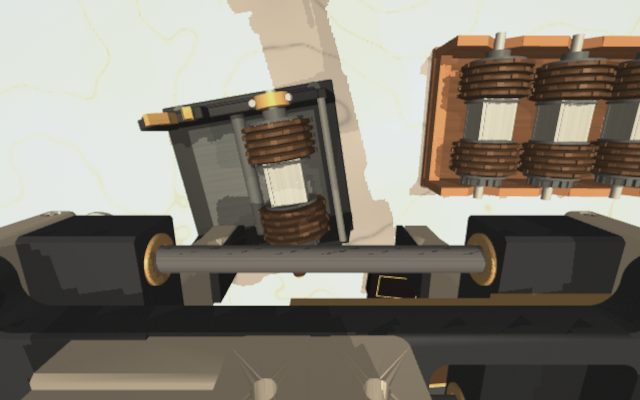

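Wrist view: gear teeth are at the lower (+x) ends of the drums, so no half turn is needed. Core centres are at (497,120) and (580,121), the fitted core is at (285,185), and the empty near-end bearing lips are at about (150,122) and (190,113).

```bash
python3 - <<'E'
from h import *
import pickle
st=pickle.load(open("w1.pkl","rb"))
b=lambda u,v,z:back("wrist",u,v,z,st).round(4)
for n,u,v,z in [("R",497,120,.097),("M",580,121,.097),("Rnear",500,38,.075),("Rgear",480,194,.075),("fit",285,185,.152),("lip",150,122,.165),("lip",190,113,.165),("fitlip",255,103,.165),("fitlip",288,98,.165)]: print(n,b(u,v,z))
E
```

```text
R [0.4843 0.111  0.097 ]
M [0.4971 0.2186 0.097 ]
Rnear [0.3828 0.1232 0.075 ]
Rgear [0.5887 0.1038 0.075 ]
fit [ 0.5298 -0.1672  0.152 ]
lip [ 0.4432 -0.3005  0.165 ]
lip [ 0.4386 -0.2556  0.165 ]
fitlip [ 0.4358 -0.1849  0.165 ]
fitlip [ 0.4345 -0.1494  0.165 ]
```

Request:
step_arm --pt "0.274 0.904 0.5 0 87" --pt "0.274 0.904 0.68 0 87" --pt "0.274 0.904 0.68 0 87" --pt "0.274 0.904 0.68 0 87" --pt "0.274 0.904 0.68 0 87" --pt "0.274 0.904 0.68 0 87" --pt "0.274 0.904 0.68 0 87" --pt "0.274 0.904 0.68 0 87" --pt "0.274 0.904 0.68 0 87" --pt "0.274 0.904 0.68 0 87" --pt "0.274 0.904 0.68 0 87" --pt "0.274 0.904 0.68 0 87"

```text
time_s: 2.82
tcp_pos: [0.4847, 0.1064, 0.1615]
eef_rot: [179.9, 0.1, 173.9]
contact_force: [-0.3, -0.9, 0.2]
gripper_width: 0.087
gripper_force: 0.0
```

```bash
python3 - <<'E'
from h import *
import cv2,pickle
st=r.get_state();im=eyes.capture("wrist")
pickle.dump(st,open("w2.pkl","wb"));print(st['tcp_pos'],st['eef_rot'],st['moment'])
im=im.copy()
for y in(0,.1,-.1):
  a=np.radians(-6);
  for s in(-.05,0,.05):
    P=np.array([.4845+np.cos(a)*s-np.sin(a)*y,.110+np.sin(a)*s+np.cos(a)*y,.097]);u=proj("wrist",P,st);print(u)
cv2.imwrite("pics/w2.png",im[:,:,::-1])
E
```

```text
[0.4847162  0.10638108 0.16148688] [1.79942387e+02 7.96705467e-02 1.73900998e+02] [-0.01834658 -0.0146856   0.03187025]
(np.float64(324.0914253091879), np.float64(142.59911021523405))
(np.float64(323.98913260133446), np.float64(206.08901397296927))
(np.float64(323.8973314499222), np.float64(263.0671348021091))
(np.float64(456.2888590741255), np.float64(142.30794288978794))
(np.float64(449.044539943078), np.float64(205.78048012473596))
(np.float64(442.542860191915), np.float64(262.74623530892717))
(np.float64(191.74813101743973), np.float64(142.89059880122412))
(np.float64(198.80320720066518), np.float64(206.39786983238014))
(np.float64(205.13432782802477), np.float64(263.38835202854074))
```

View pics/w2.png

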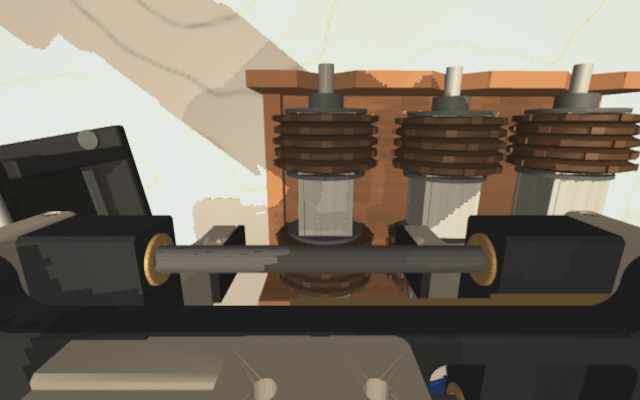

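The drum's core centre is at (326,206) against a predicted (324,206), and it is aligned. Descending to grip.

Request:
step_arm --pt "0 0.02 0.2 0 87" --pt "0 0.02 0.35 0 87" --pt "0 0.02 0.4 0 87" --pt "0 0.02 0.4 0 87" --pt "0 0.02 0.4 0 87" --pt "0 0.02 0.4 0 40" --pt "0 0.02 0.4 0 40" --pt "0 0.02 0.4 0 40" --pt "0 0.02 0.4 0 40" --pt "0 0.02 0.4 0 40" --pt "0 0.02 0.4 0 40" --pt "0 0.02 0.4 0 40" --newtons 25

```text
time_s: 3.87
tcp_pos: [0.4844, 0.1121, 0.0608]
eef_rot: [-180.0, 0.0, 174.0]
contact_force: [5.0, -17.7, 2.8]
gripper_width: 0.046
gripper_force: 8.5
```

Request:
step_arm --pt "0 -0.006 0 0 40" --pt "0 -0.01 0 0 40" --pt "0 -0.01 0 0 40" --pt "0 -0.01 0 0 40" --newtons 35

```text
time_s: 4.2
tcp_pos: [0.4844, 0.1108, 0.0608]
eef_rot: [179.9, 0.0, 174.0]
contact_force: [-3.1, 4.2, 1.9]
gripper_width: 0.044
gripper_force: 35.0
```

Request:
step_arm --pt "0 0 -0.04 0 40" --pt "0 0 -0.1 0 40" --pt "0 0 -0.2 0 40" --pt "0 0 -0.3 0 40" --pt "0 0 -0.4 0 40" --pt "0 0 -0.5 0 40" --pt "0 0 -0.58 0 40" --pt "0 0 -0.6 0 40" --pt "0 0 -0.6 0 40" --pt "0 0 -0.6 0 40" --pt "0 0 -0.6 0 40"

```text
time_s: 5.12
tcp_pos: [0.4831, 0.1095, 0.2086]
eef_rot: [-179.9, -0.2, 174.0]
contact_force: [-0.6, -0.0, -3.8]
gripper_width: 0.0437
gripper_force: 35.0
```

```bash
cat > m.py <<'E'
from h import *
import cv2,sys
M=[];F=[]
for i in range(int(sys.argv[1]) if len(sys.argv)>1 else 8):
    im=eyes.capture("wrist"); s=r.get_state(); M.append(s['moment']);F.append(s['contact_force'])
R=Ro.from_euler('xyz',s['eef_rot'],degrees=True)
print('t',s['time_s'],s['tcp_pos'].round(4),s['eef_rot'].round(2),'w',s['gripper_width'])
print('F',np.mean(F,0).round(2),'M tool',R.inv().apply(np.mean(M,0)).round(4),'sd',np.std(M,0).round(4)/len(M)**.5)
if len(sys.argv)>2: cv2.imwrite(sys.argv[2],im[:,:,::-1])
E
python3 m.py 8 pics/w3.png
```

```text
t 5.5167 [0.4842 0.1099 0.2103] [-1.7999e+02 -2.0000e-02  1.7402e+02] w 0.04388995985583025
F [ 0.08 -0.   -4.5 ] M tool [ 0.0328 -0.0491  0.0013] sd [0.01286934 0.00876812 0.01159655]
```

View pics/w3.png

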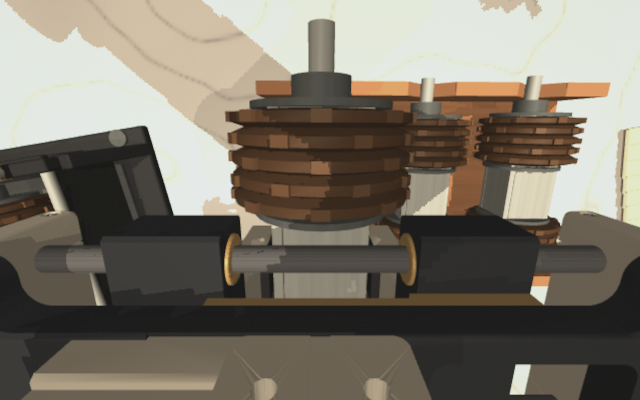

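Drum gripped well. Shaking it towards its gear end with a rapid start and long deceleration, measuring, then shaking it back.

Request:
step_arm --pt "-0.08 0 0 0 40" --pt "-0.24 0 0 0 40" --pt "-0.4 0 0 0 40" --pt "-0.54 0 0 0 40" --pt "-0.66 0 0 0 40" --pt "-0.76 0 0 0 40" --pt "-0.84 0 0 0 40" --pt "-0.9 0 0 0 40" --pt "-0.94 0 0 0 40" --pt "-0.96 0 0 0 40" --pt "-0.96 0 0 0 40" --pt "-0.96 0 0 0 40"

```text
time_s: 6.52
tcp_pos: [0.7225, 0.0849, 0.21]
eef_rot: [-180.0, -0.1, 174.0]
contact_force: [0.2, -0.6, -4.3]
gripper_width: 0.0437
gripper_force: 35.0
```

```bash
python3 m.py 12
```

```text
t 7.1167 [0.7229 0.0849 0.2107] [1.8000e+02 1.0000e-02 1.7402e+02] w 0.043959934898146695
F [ 0.05 -0.12 -4.19] M tool [ 0.0203 -0.0478  0.0092] sd [0.00594671 0.00866025 0.0079963 ]
```

Request:
step_arm --pt "0.08 0 0 0 40" --pt "0.24 0 0 0 40" --pt "0.4 0 0 0 40" --pt "0.54 0 0 0 40" --pt "0.66 0 0 0 40" --pt "0.76 0 0 0 40" --pt "0.84 0 0 0 40" --pt "0.9 0 0 0 40" --pt "0.94 0 0 0 40" --pt "0.96 0 0 0 40" --pt "0.96 0 0 0 40" --pt "0.96 0 0 0 40"

```text
time_s: 8.12
tcp_pos: [0.4849, 0.1101, 0.2109]
eef_rot: [180.0, 0.0, 174.0]
contact_force: [-0.6, -0.2, -3.8]
gripper_width: 0.0434
gripper_force: 35.0
```

```bash
python3 m.py 12 pics/w4.png
```

```text
t 8.7167 [0.4843 0.1099 0.2105] [-180.     -0.    174.01] w 0.043726042870235834
F [-0.08 -0.2  -4.59] M tool [ 0.0254 -0.0449 -0.0026] sd [0.00724575 0.00571577 0.00920874]
```

No change for the first drum (-0.048 and -0.045 N m), so it is probably sound. I'll put it back and test the others to prove the shake works.

Request:
step_arm --pt "0 0 0.1 0 40" --pt "0 0 0.22 0 40" --pt "0 0 0.34 0 40" --pt "0 0 0.44 0 40" --pt "0 0 0.51 0 40" --pt "0 0 0.55 0 40" --pt "0 0 0.58 0 40" --pt "0 0 0.6 0 40" --pt "0 0 0.6 0 40" --pt "0 0 0.6 0 40"

```text
time_s: 9.55
tcp_pos: [0.485, 0.1105, 0.0614]
eef_rot: [179.9, 0.1, 174.0]
contact_force: [-0.3, 0.2, -2.7]
gripper_width: 0.0437
gripper_force: 35.0
```

Request:
step_arm --pt "0 0 0 0 60" --pt "0 0 0 0 87" --pt "0 0 0 0 87" --pt "0 0 0 0 87" --pt "0 0 0 0 87" --pt "0 0 0 0 87" --pt "0 0 -0.1 0 87" --pt "0 0 -0.25 0 87" --pt "0 0 -0.4 0 87" --pt "0 0 -0.4 0 87" --pt "0 0 -0.4 0 87"

```text
time_s: 10.47
tcp_pos: [0.4856, 0.1107, 0.1631]
eef_rot: [179.8, 0.2, 174.0]
contact_force: [0.4, -0.4, -1.2]
gripper_width: 0.087
gripper_force: 0.0
```

Request:
step_arm --pt "0 0.15 0 0 87" --pt "0 0.3 0 0 87" --pt "0 0.4 0 0 87" --pt "0 0.4 0 0 87" --pt "0 0.4 0 0 87" --pt "0 0.4 0 0 87"

```text
time_s: 10.97
tcp_pos: [0.4939, 0.2089, 0.1594]
eef_rot: [-179.9, -0.1, 174.0]
contact_force: [0.4, -1.1, -0.3]
gripper_width: 0.0871
gripper_force: 0.0
```

```bash
python3 m.py 8 pics/w5.png
```

```text
t 11.3667 [0.4947 0.2089 0.1607] [1.7999e+02 1.0000e-02 1.7398e+02] w 0.08715238535296133
F [-0.14 -0.07 -0.16] M tool [ 0.0389 -0.0263  0.0038] sd [0.00986414 0.01018234 0.01463711]
```

View pics/w5.png

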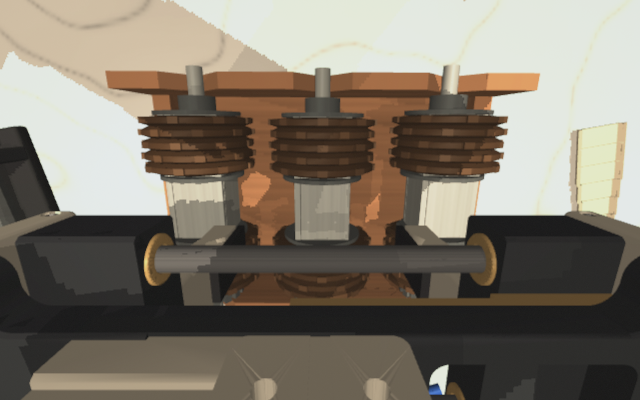

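The middle drum is centred (core 295–350, 180–240), and the first drum lies back in its berth. Gripping the middle one.

Request:
step_arm --pt "0 0 0.2 0 87" --pt "0 0 0.35 0 87" --pt "0 0 0.4 0 87" --pt "0 0 0.4 0 87" --pt "0 0 0.4 0 87" --pt "0 0 0.4 0 40" --pt "0 0 0.4 0 40" --pt "0 0 0.4 0 40" --pt "0 0 0.4 0 40" --pt "0 0 0.4 0 40" --pt "0 0 0.4 0 40" --pt "0 0 0.4 0 40" --newtons 25

```text
time_s: 12.37
tcp_pos: [0.4947, 0.2094, 0.0608]
eef_rot: [180.0, 0.0, 174.0]
contact_force: [-0.4, -0.3, -0.4]
gripper_width: 0.0458
gripper_force: 0.0
```

Request:
step_arm --pt "0 0 0 0 40" --pt "0 0 0 0 40" --pt "0 0 0 0 40" --newtons 35

```text
time_s: 12.62
tcp_pos: [0.495, 0.2102, 0.0609]
eef_rot: [179.9, 0.0, 174.0]
contact_force: [-1.6, 4.9, 2.4]
gripper_width: 0.0436
gripper_force: 35.0
```

Request:
step_arm --pt "0 0 -0.04 0 40" --pt "0 0 -0.1 0 40" --pt "0 0 -0.2 0 40" --pt "0 0 -0.3 0 40" --pt "0 0 -0.4 0 40" --pt "0 0 -0.5 0 40" --pt "0 0 -0.58 0 40" --pt "0 0 -0.6 0 40" --pt "0 0 -0.6 0 40"

```text
time_s: 13.37
tcp_pos: [0.4946, 0.2091, 0.2113]
eef_rot: [179.9, 0.0, 174.0]
contact_force: [-0.6, 0.3, -8.2]
gripper_width: 0.044
gripper_force: 35.0
```

Request:
step_arm --pt "-0.08 0 0 0 40" --pt "-0.24 0 0 0 40" --pt "-0.4 0 0 0 40" --pt "-0.54 0 0 0 40" --pt "-0.66 0 0 0 40" --pt "-0.76 0 0 0 40" --pt "-0.84 0 0 0 40" --pt "-0.9 0 0 0 40" --pt "-0.94 0 0 0 40" --pt "-0.96 0 0 0 40" --pt "-0.96 0 0 0 40" --pt "-0.96 0 0 0 40"

```text
time_s: 14.37
tcp_pos: [0.7323, 0.1841, 0.2083]
eef_rot: [-179.9, -0.2, 174.0]
contact_force: [-0.4, -0.4, -6.4]
gripper_width: 0.0436
gripper_force: 35.0
```

```bash
python3 m.py 12
```

```text
t 14.9667 [0.7333 0.1844 0.2107] [1.7999e+02 1.0000e-02 1.7402e+02] w 0.04376078613780959
F [-0.33 -0.27 -6.59] M tool [ 0.0482 -0.0214  0.0152] sd [0.00805404 0.00860252 0.00814064]
```

Request:
step_arm --pt "0.08 0 0 0 40" --pt "0.24 0 0 0 40" --pt "0.4 0 0 0 40" --pt "0.54 0 0 0 40" --pt "0.66 0 0 0 40" --pt "0.76 0 0 0 40" --pt "0.84 0 0 0 40" --pt "0.9 0 0 0 40" --pt "0.94 0 0 0 40" --pt "0.96 0 0 0 40" --pt "0.96 0 0 0 40" --pt "0.96 0 0 0 40"

```text
time_s: 15.97
tcp_pos: [0.4953, 0.2096, 0.2109]
eef_rot: [180.0, 0.0, 174.0]
contact_force: [0.4, -0.2, -6.3]
gripper_width: 0.0438
gripper_force: 35.0
```

```bash
python3 m.py 12
```

```text
t 16.5667 [0.4947 0.2093 0.2105] [-180.      0.    174.02] w 0.043755714123998625
F [ 0.02  0.1  -6.45] M tool [ 0.0358 -0.0219 -0.0083] sd [0.00597558 0.0057735  0.00770763]
```

No change here either, although at least one of these two drums must rattle, so the shake was too soft. I'll use a slow run-up with an abrupt stop and print the moment over time.

```bash
sed -i "s/^print('F'/MT=R.inv().apply(np.array(M))\nprint('My',MT[:,1].round(3))\nprint('F'/" m.py
```

Request:
step_arm --pt "-0.02 0 0 0 40" --pt "-0.06 0 0 0 40" --pt "-0.12 0 0 0 40" --pt "-0.2 0 0 0 40" --pt "-0.3 0 0 0 40" --pt "-0.42 0 0 0 40" --pt "-0.56 0 0 0 40" --pt "-0.72 0 0 0 40" --pt "-0.88 0 0 0 40" --pt "-0.88 0 0 0 40" --pt "-0.88 0 0 0 40"

```text
time_s: 17.48
tcp_pos: [0.7156, 0.1851, 0.207]
eef_rot: [-179.9, -0.2, 173.9]
contact_force: [-0.8, -0.7, -8.0]
gripper_width: 0.0437
gripper_force: 35.0
```

```bash
python3 m.py 14
```

```text
t 18.1833 [0.7133 0.1866 0.2108] [1.7999e+02 2.0000e-02 1.7403e+02] w 0.04376849454161418
My [ 0.072  0.047  0.088  0.034  0.024  0.004  0.048 -0.006  0.038  0.049
 -0.032 -0.03  -0.011 -0.037]
F [-0.15  0.07 -6.51] M tool [ 0.0345  0.0206 -0.0139] sd [0.00505124 0.01010247 0.00491761]
```

Request:
step_arm --pt "0.02 0 0 0 40" --pt "0.06 0 0 0 40" --pt "0.12 0 0 0 40" --pt "0.2 0 0 0 40" --pt "0.3 0 0 0 40" --pt "0.42 0 0 0 40" --pt "0.56 0 0 0 40" --pt "0.72 0 0 0 40" --pt "0.88 0 0 0 40" --pt "0.88 0 0 0 40" --pt "0.88 0 0 0 40"

```text
time_s: 19.1
tcp_pos: [0.4922, 0.2094, 0.2117]
eef_rot: [179.9, 0.1, 174.2]
contact_force: [1.6, -0.4, -5.7]
gripper_width: 0.0437
gripper_force: 35.0
```

```bash
python3 m.py 14
```

```text
t 19.8 [0.4947 0.2092 0.2104] [-1.7998e+02 -1.0000e-02  1.7400e+02] w 0.044024180845888786
My [-0.103 -0.1   -0.087 -0.06  -0.067  0.001 -0.009 -0.043 -0.008  0.009
 -0.004 -0.008 -0.013  0.03 ]
F [ 0.03 -0.26 -6.65] M tool [ 0.0295 -0.0329 -0.0113] sd [0.00462362 0.01106462 0.00764367]
```

After the stop the moment jumps to +0.07, then to -0.10 the other way, drifting back both times: a rolling stub or arm settling. The same test on the other drums will tell. Putting the middle drum back and going to the left one.

Request:
step_arm --pt "0 0 0.1 0 40" --pt "0 0 0.22 0 40" --pt "0 0 0.34 0 40" --pt "0 0 0.44 0 40" --pt "0 0 0.51 0 40" --pt "0 0 0.55 0 40" --pt "0 0 0.58 0 40" --pt "0 0 0.6 0 40" --pt "0 0 0.6 0 40" --pt "0 0 0.6 0 40"

```text
time_s: 20.63
tcp_pos: [0.4954, 0.21, 0.0615]
eef_rot: [179.9, 0.1, 174.0]
contact_force: [-0.0, 0.1, -6.0]
gripper_width: 0.0438
gripper_force: 35.0
```

Request:
step_arm --pt "0 0 0 0 60" --pt "0 0 0 0 87" --pt "0 0 0 0 87" --pt "0 0 0 0 87" --pt "0 0 0 0 87" --pt "0 0 0 0 87" --pt "0 0 -0.1 0 87" --pt "0 0 -0.25 0 87" --pt "0 0.1 -0.4 0 87" --pt "0 0.25 -0.4 0 87" --pt "0 0.4 -0.4 0 87" --pt "0 0.4 -0.4 0 87"

```text
time_s: 21.63
tcp_pos: [0.5065, 0.3143, 0.1617]
eef_rot: [179.8, 0.2, 174.2]
contact_force: [1.6, -0.5, -0.3]
gripper_width: 0.0864
gripper_force: 0.0
```

Request:
step_arm --pt "0 0 0.0 0 87" --pt "0 0 0.0 0 87" --pt "0 0 0.15 0 87" --pt "0 0 0.3 0 87" --pt "0 0 0.4 0 87" --pt "0 0 0.4 0 87" --pt "0 0 0.4 0 40" --pt "0 0 0.4 0 40" --pt "0 0 0.4 0 40" --pt "0 0 0.4 0 40" --pt "0 0 0.4 0 40" --pt "0 0 0.4 0 40" --newtons 25

```text
time_s: 22.63
tcp_pos: [0.5054, 0.3092, 0.0616]
eef_rot: [179.9, 0.1, 174.0]
contact_force: [-0.0, -0.4, -0.2]
gripper_width: 0.0526
gripper_force: 0.0
```

Request:
step_arm --pt "0 0 0 0 40" --pt "0 0 0 0 40" --pt "0 0 0 0 40" --pt "0 0 0 0 40" --newtons 35

```text
time_s: 22.97
tcp_pos: [0.5054, 0.3097, 0.0612]
eef_rot: [179.9, 0.0, 174.0]
contact_force: [-1.8, 4.4, 4.3]
gripper_width: 0.044
gripper_force: 35.0
```

Request:
step_arm --pt "0 0 -0.04 0 40" --pt "0 0 -0.1 0 40" --pt "0 0 -0.2 0 40" --pt "0 0 -0.3 0 40" --pt "0 0 -0.4 0 40" --pt "0 0 -0.5 0 40" --pt "0 0 -0.58 0 40" --pt "0 0 -0.6 0 40" --pt "0 0 -0.6 0 40" --pt "0 0 -0.6 0 40"

```text
time_s: 23.8
tcp_pos: [0.504, 0.3079, 0.2089]
eef_rot: [-179.9, -0.1, 174.0]
contact_force: [-0.3, 0.1, -7.1]
gripper_width: 0.0436
gripper_force: 35.0
```

Request:
step_arm --pt "-0.02 0 0 0 40" --pt "-0.06 0 0 0 40" --pt "-0.12 0 0 0 40" --pt "-0.2 0 0 0 40" --pt "-0.3 0 0 0 40" --pt "-0.42 0 0 0 40" --pt "-0.56 0 0 0 40" --pt "-0.72 0 0 0 40" --pt "-0.88 0 0 0 40" --pt "-0.88 0 0 0 40" --pt "-0.88 0 0 0 40"

```text
time_s: 24.72
tcp_pos: [0.7258, 0.2839, 0.2051]
eef_rot: [-179.8, -0.3, 173.9]
contact_force: [-0.3, -0.0, -7.2]
gripper_width: 0.0433
gripper_force: 35.0
```

```bash
python3 m.py 14
```

```text
t 25.4167 [0.7237 0.286  0.2108] [1.7999e+02 1.0000e-02 1.7403e+02] w 0.04339204081006863
My [ 0.092 -0.016 -0.021 -0.018 -0.037 -0.003  0.026  0.004 -0.015 -0.002
  0.025  0.065  0.05   0.021]
F [-0.18  0.01 -6.58] M tool [ 0.0264  0.0123 -0.0173] sd [0.00555903 0.00959468 0.00793766]
```

Request:
step_arm --pt "0.02 0 0 0 40" --pt "0.06 0 0 0 40" --pt "0.12 0 0 0 40" --pt "0.2 0 0 0 40" --pt "0.3 0 0 0 40" --pt "0.42 0 0 0 40" --pt "0.56 0 0 0 40" --pt "0.72 0 0 0 40" --pt "0.88 0 0 0 40" --pt "0.88 0 0 0 40" --pt "0.88 0 0 0 40"

```text
time_s: 26.33
tcp_pos: [0.503, 0.3092, 0.2119]
eef_rot: [179.9, 0.1, 174.2]
contact_force: [-0.2, -0.1, -5.2]
gripper_width: 0.0436
gripper_force: 35.0
```

```bash
python3 m.py 14
```

```text
t 27.0333 [0.5052 0.3087 0.2104] [-1.7999e+02 -1.0000e-02  1.7400e+02] w 0.04369021402342702
My [-0.149 -0.128 -0.051 -0.091 -0.027 -0.079 -0.058 -0.019 -0.096 -0.115
 -0.059 -0.093 -0.12  -0.052]
F [-0.08  0.03 -6.69] M tool [ 0.0153 -0.0812  0.0005] sd [0.0066548  0.01020938 0.01266818]
```

The left drum shifts clearly (+0.012 and -0.081), so it rattles. Returning it and testing the first drum the same way.

Request:
step_arm --pt "0 0 0.1 0 40" --pt "0 0 0.22 0 40" --pt "0 0 0.34 0 40" --pt "0 0 0.44 0 40" --pt "0 0 0.51 0 40" --pt "0 0 0.55 0 40" --pt "0 0 0.58 0 40" --pt "0 0 0.6 0 40" --pt "0 0 0.6 0 40" --pt "0 0 0.6 0 40"

```text
time_s: 27.87
tcp_pos: [0.5057, 0.3096, 0.0616]
eef_rot: [179.9, 0.1, 174.0]
contact_force: [0.7, 0.5, -6.9]
gripper_width: 0.0441
gripper_force: 35.0
```

Request:
step_arm --pt "0 0 0 0 60" --pt "0 0 0 0 87" --pt "0 0 0 0 87" --pt "0 0 0 0 87" --pt "0 0 0 0 87" --pt "0 0 0 0 87" --pt "0 0 -0.1 0 87" --pt "0 0 -0.25 0 87" --pt "0 0 -0.4 0 87" --pt "0 0 -0.4 0 87"

```text
time_s: 28.7
tcp_pos: [0.5084, 0.3113, 0.1686]
eef_rot: [179.6, 0.5, 174.1]
contact_force: [1.3, 1.9, 0.4]
gripper_width: 0.0867
gripper_force: 0.0
```

Request:
step_arm --pt "0 -0.1 0 0 87" --pt "0 -0.25 0 0 87" --pt "0 -0.4 0 0 87" --pt "0 -0.55 0 0 87" --pt "0 -0.7 0 0 87" --pt "0 -0.8 0 0 87" --pt "0 -0.8 0 0 87" --pt "0 -0.8 0.15 0 87" --pt "0 -0.8 0.3 0 87" --pt "0 -0.8 0.4 0 87" --pt "0 -0.8 0.4 0 87"

```text
time_s: 29.62
tcp_pos: [0.4813, 0.1083, 0.0563]
eef_rot: [-179.7, -0.4, 174.0]
contact_force: [-0.2, -1.0, -0.6]
gripper_width: 0.0869
gripper_force: 0.0
```

Request:
step_arm --pt "0 0 0 0 40" --pt "0 0 0 0 40" --pt "0 0 0 0 40" --pt "0 0 0 0 40" --pt "0 0 0 0 40" --pt "0 0 0 0 40" --pt "0 0 0 0 40" --pt "0 0 0 0 40" --pt "0 0 0 0 40" --newtons 35

```text
time_s: 30.37
tcp_pos: [0.4847, 0.1107, 0.061]
eef_rot: [179.9, 0.1, 174.0]
contact_force: [-2.0, 4.5, 3.6]
gripper_width: 0.0437
gripper_force: 35.0
```

Request:
step_arm --pt "0 0 -0.04 0 40" --pt "0 0 -0.1 0 40" --pt "0 0 -0.2 0 40" --pt "0 0 -0.3 0 40" --pt "0 0 -0.4 0 40" --pt "0 0 -0.5 0 40" --pt "0 0 -0.58 0 40" --pt "0 0 -0.6 0 40" --pt "0 0 -0.6 0 40" --pt "0 0 -0.6 0 40"

```text
time_s: 31.2
tcp_pos: [0.4832, 0.1095, 0.209]
eef_rot: [-180.0, -0.1, 174.0]
contact_force: [-1.0, -0.9, -5.5]
gripper_width: 0.0442
gripper_force: 35.0
```

Request:
step_arm --pt "-0.02 0 0 0 40" --pt "-0.06 0 0 0 40" --pt "-0.12 0 0 0 40" --pt "-0.2 0 0 0 40" --pt "-0.3 0 0 0 40" --pt "-0.42 0 0 0 40" --pt "-0.56 0 0 0 40" --pt "-0.72 0 0 0 40" --pt "-0.88 0 0 0 40" --pt "-0.88 0 0 0 40" --pt "-0.88 0 0 0 40"

```text
time_s: 32.12
tcp_pos: [0.7047, 0.0858, 0.2055]
eef_rot: [-179.8, -0.3, 173.9]
contact_force: [-0.3, 0.4, -5.0]
gripper_width: 0.0439
gripper_force: 35.0
```

```bash
python3 m.py 14
```

```text
t 32.8167 [0.7029 0.0871 0.2109] [1.7999e+02 2.0000e-02 1.7403e+02] w 0.0439134060739596
My [ 0.012 -0.016 -0.014  0.017  0.023 -0.007  0.053  0.047  0.037  0.034
  0.018  0.064  0.028  0.06 ]
F [-0.06  0.15 -4.28] M tool [ 0.0277  0.0254 -0.0123] sd [0.00638754 0.00673498 0.00761695]
```

Request:
step_arm --pt "0.02 0 0 0 40" --pt "0.06 0 0 0 40" --pt "0.12 0 0 0 40" --pt "0.2 0 0 0 40" --pt "0.3 0 0 0 40" --pt "0.42 0 0 0 40" --pt "0.56 0 0 0 40" --pt "0.72 0 0 0 40" --pt "0.88 0 0 0 40" --pt "0.88 0 0 0 40" --pt "0.88 0 0 0 40"

```text
time_s: 33.73
tcp_pos: [0.4818, 0.1098, 0.2116]
eef_rot: [179.9, 0.1, 174.1]
contact_force: [0.1, 0.2, -4.5]
gripper_width: 0.0439
gripper_force: 35.0
```

```bash
python3 m.py 14
```

```text
t 34.4333 [0.4843 0.1098 0.2104] [-1.7999e+02 -1.0000e-02  1.7401e+02] w 0.04375709572942678
My [-0.138 -0.054 -0.063 -0.052 -0.085 -0.089 -0.083 -0.035 -0.081 -0.065
 -0.092 -0.039 -0.066 -0.079]
F [ 0.36 -0.03 -4.66] M tool [ 0.0254 -0.073   0.0158] sd [0.00718933 0.00668153 0.00895325]
```

The first drum actually shifts (+0.04 and -0.07, persisting), as does the left one. The middle drum returned to baseline both times, so it gets retested with a longer settle.

Request:
step_arm --pt "0 0 0.12 0 40" --pt "0 0 0.26 0 40" --pt "0 0 0.4 0 40" --pt "0 0 0.5 0 40" --pt "0 0 0.56 0 40" --pt "0 0 0.59 0 40" --pt "0 0 0.602 0 40" --pt "0 0 0.602 0 40" --pt "0 0 0.602 0 40"

```text
time_s: 35.18
tcp_pos: [0.4849, 0.1108, 0.061]
eef_rot: [179.9, 0.1, 174.0]
contact_force: [-2.2, 3.6, -0.5]
gripper_width: 0.0436
gripper_force: 35.0
```

Request:
step_arm --pt "0 0 0 0 60" --pt "0 0 0 0 87" --pt "0 0 0 0 87" --pt "0 0 0 0 87" --pt "0 0 0 0 87" --pt "0 0 -0.1 0 87" --pt "0 0 -0.25 0 87" --pt "0 0.1 -0.4 0 87" --pt "0 0.25 -0.4 0 87" --pt "0 0.4 -0.4 0 87" --pt "0 0.4 -0.4 0 87" --pt "0 0.4 -0.4 0 87"

```text
time_s: 36.18
tcp_pos: [0.4947, 0.2109, 0.16]
eef_rot: [180.0, 0.0, 174.1]
contact_force: [-0.6, -0.3, 0.4]
gripper_width: 0.0869
gripper_force: 0.0
```

Request:
step_arm --pt "0 0 0.1 0 87" --pt "0 0 0.22 0 87" --pt "0 0 0.34 0 87" --pt "0 0 0.4 0 70" --pt "0 0 0.4 0 40" --pt "0 0 0.4 0 40" --pt "0 0 0.4 0 40" --pt "0 0 0.4 0 40" --pt "0 0 0.4 0 40" --pt "0 0 0.4 0 40" --pt "0 0 0.4 0 40" --pt "0 0 0.4 0 40"

```text
time_s: 37.18
tcp_pos: [0.4952, 0.2103, 0.0611]
eef_rot: [179.9, 0.1, 174.0]
contact_force: [-2.0, 3.0, 6.9]
gripper_width: 0.0438
gripper_force: 35.0
```

Request:
step_arm --pt "0 0 -0.04 0 40" --pt "0 0 -0.1 0 40" --pt "0 0 -0.2 0 40" --pt "0 0 -0.3 0 40" --pt "0 0 -0.4 0 40" --pt "0 0 -0.5 0 40" --pt "0 0 -0.58 0 40" --pt "0 0 -0.6 0 40" --pt "0 0 -0.6 0 40"

```text
time_s: 37.93
tcp_pos: [0.4945, 0.2093, 0.2109]
eef_rot: [179.9, 0.0, 174.0]
contact_force: [-0.0, -0.6, -7.1]
gripper_width: 0.0437
gripper_force: 35.0
```

Request:
step_arm --pt "-0.02 0 0 0 40" --pt "-0.06 0 0 0 40" --pt "-0.12 0 0 0 40" --pt "-0.2 0 0 0 40" --pt "-0.3 0 0 0 40" --pt "-0.42 0 0 0 40" --pt "-0.56 0 0 0 40" --pt "-0.72 0 0 0 40" --pt "-0.88 0 0 0 40" --pt "-0.88 0 0 0 40" --pt "-0.88 0 0 0 40"

```text
time_s: 38.85
tcp_pos: [0.7148, 0.1847, 0.2041]
eef_rot: [-179.8, -0.4, 173.9]
contact_force: [-2.1, -0.6, -6.8]
gripper_width: 0.0438
gripper_force: 35.0
```

```bash
python3 m.py 18
```

```text
t 39.75 [0.7134 0.1864 0.21  ] [-180.     -0.    174.02] w 0.043772278552745444
My [ 0.058  0.046  0.052 -0.009 -0.041  0.008 -0.059  0.014 -0.01   0.011
 -0.011 -0.    -0.007 -0.053 -0.012 -0.012 -0.025 -0.008]
F [-0.14  0.16 -6.35] M tool [ 0.0454 -0.0031  0.0005] sd [0.00756604 0.00714178 0.00749533]
```

Request:
step_arm --pt "0.02 0 0 0 40" --pt "0.06 0 0 0 40" --pt "0.12 0 0 0 40" --pt "0.2 0 0 0 40" --pt "0.3 0 0 0 40" --pt "0.42 0 0 0 40" --pt "0.56 0 0 0 40" --pt "0.72 0 0 0 40" --pt "0.88 0 0 0 40" --pt "0.88 0 0 0 40" --pt "0.88 0 0 0 40"

```text
time_s: 40.67
tcp_pos: [0.4922, 0.2094, 0.2112]
eef_rot: [179.9, 0.1, 174.2]
contact_force: [1.4, 0.5, -5.1]
gripper_width: 0.044
gripper_force: 35.0
```

```bash
python3 m.py 18
```

```text
t 41.5667 [0.4946 0.2094 0.2101] [180.     0.   174.02] w 0.043868766239000885
My [-0.137 -0.084 -0.083 -0.08  -0.081 -0.018 -0.034 -0.075  0.024 -0.006
 -0.026  0.048 -0.059 -0.011 -0.046  0.01  -0.023  0.015]
F [ 0.04  0.17 -6.43] M tool [ 0.0207 -0.0371  0.0041] sd [0.00657609 0.01133728 0.0059397 ]
```

The middle drum settles to the same value (about -0.015) at both ends, so it is the sound one. The other two keep a shift of about 0.1 N m. Carrying the middle drum over the scraper.

Request:
step_arm --pt "-0.02 -0.05 -0.1 0 40" --pt "-0.04 -0.15 -0.16 -0.05 40" --pt "-0.06 -0.3 -0.16 -0.1 40" --pt "-0.09 -0.45 -0.16 -0.15 40" --pt "-0.12 -0.6 -0.16 -0.15 40" --pt "-0.15 -0.75 -0.16 -0.15 40" --pt "-0.17 -0.88 -0.16 -0.15 40" --pt "-0.18 -0.956 -0.16 -0.15 40" --pt "-0.18 -0.956 -0.16 -0.15 40"

```text
time_s: 42.32
tcp_pos: [0.514, -0.0364, 0.2501]
eef_rot: [-180.0, -0.0, -177.2]
contact_force: [1.0, -1.1, -6.1]
gripper_width: 0.0438
gripper_force: 35.0
```

Request:
step_arm --pt "-0.005 -0.14 0 0 40" --pt "-0.01 -0.28 0 0 40" --pt "-0.015 -0.42 0 0 40" --pt "-0.02 -0.56 0 0 40" --pt "-0.025 -0.7 0 0 40" --pt "-0.029 -0.83 0 0 40" --pt "-0.029 -0.93 0 0 40" --pt "-0.029 -0.972 0 0 40" --pt "-0.029 -0.972 0 0 40" --pt "-0.029 -0.972 0 0 40" --pt "-0.029 -0.972 0 0 40"

```text
time_s: 43.23
tcp_pos: [0.5345, -0.2745, 0.2499]
eef_rot: [180.0, -0.0, -177.0]
contact_force: [-0.8, -0.2, -6.1]
gripper_width: 0.0441
gripper_force: 35.0
```

```bash
python3 - <<'E'
from h import *
import cv2,pickle
st=r.get_state();im=eyes.capture("wrist")[:,:,::-1]
t=eyes.capture("top")[:,:,::-1]
pickle.dump(st,open("w6.pkl","wb"));print(st['time_s'],st['tcp_pos'],st['eef_rot'])
a=cv2.resize(im[0:260,120:520],None,fx=1.5,fy=1.5)[:, :600]
b=cv2.resize(t[130:240,330:430],None,fx=3,fy=3,interpolation=cv2.INTER_CUBIC)[:330]
A=np.zeros((390,800,3),np.uint8);A[:,:500]=cv2.resize(im[0:390,70:570],None,fx=1,fy=1);A[:330,500:]=b
cv2.imwrite("pics/w6.png",A)
a=np.radians(3)
for y in(0,.110):
  for s in(-.103,-.091,):
    for d in (-.0195,.0195):
      P=np.array([.5345+np.cos(a)*s-np.sin(a)*(y+d),-.2755+np.sin(a)*s+np.cos(a)*(y+d),.165]);print(y,s,d,np.round(proj("wrist",P,st),1))
E
```

```text
43.2333 [ 0.53451209 -0.2744634   0.24990114] [ 1.79975001e+02 -1.24456847e-02 -1.76962391e+02]
0 -0.103 -0.0195 [293.4  72.5]
0 -0.103 0.0195 [343.5  72.6]
0 -0.091 -0.0195 [293.8  88.9]
0 -0.091 0.0195 [343.2  88.9]
0.11 -0.103 -0.0195 [434.5  72.6]
0.11 -0.103 0.0195 [484.5  72.6]
0.11 -0.091 -0.0195 [433.   88.9]
0.11 -0.091 0.0195 [482.4  89. ]
```

View pics/w6.png

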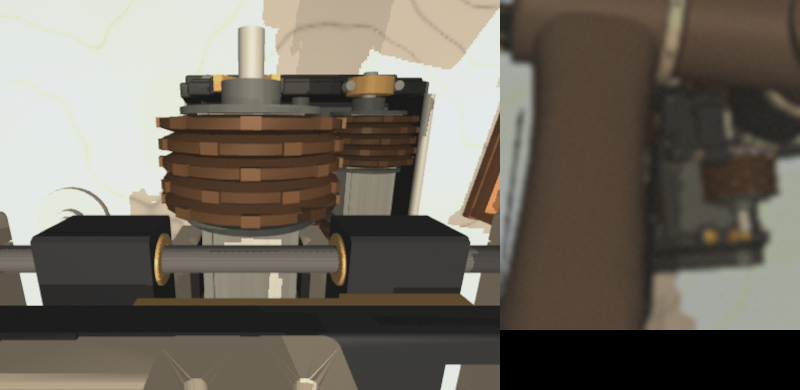

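The drum hangs over the empty bearing: the lips show at either side of the collar at about (218,85) and (276,82) in the crop. Enlarging to check the centring.

```bash
python3 - <<'E'
import cv2
im=cv2.imread("pics/w6.png")[15:125,170:420]
cv2.imwrite("pics/w6z.png",cv2.resize(im,None,fx=3.2,fy=3.2,interpolation=cv2.INTER_CUBIC))
E
```

```text
(no output)
```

View pics/w6z.png

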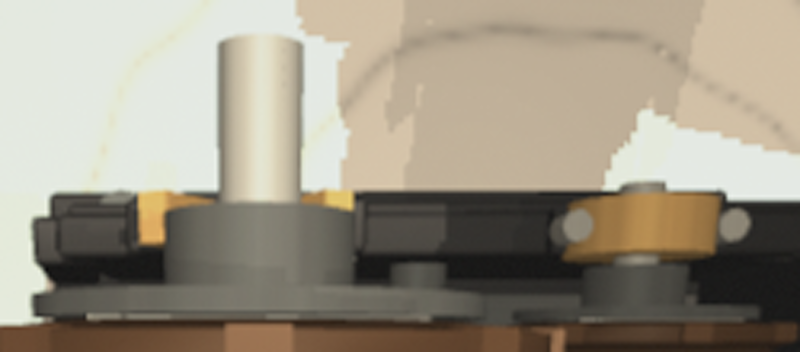

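```bash
python3 - <<'E'
from h import *
import pickle
st=pickle.load(open("w6.pkl","rb"))
T=Ro.from_euler('xyz',st['eef_rot'],degrees=True)
for off in(-.003,0,.003):
  for n,s,dz in(("axle end top",.109,.006),("collar outer top",.087,.014)):
    P=st['tcp_pos']+T.apply([s+off,0,-.014-dz]);print(off,n,np.round(proj("wrist",P,st),1))
E
```

```text
-0.003 axle end top [319.9  25. ]
-0.003 collar outer top [319.9  77.3]
0 axle end top [319.9  17.1]
0 collar outer top [319.9  69.6]
0.003 axle end top [319.9   9.1]
0.003 collar outer top [319.9  61.8]
```

The drum sits about 3 mm toward +x in the grip, and the bearing is about 3 mm toward -y from the tool. Correcting both and descending in stages.

Request:
step_arm --pt "0.009 -0.012 0.08 0 40" --pt "0.009 -0.012 0.2 0 40" --pt "0.009 -0.012 0.3 0 40" --pt "0.009 -0.012 0.36 0 40" --pt "0.009 -0.012 0.39 0 40" --pt "0.009 -0.012 0.41 0 40" --pt "0.009 -0.012 0.42 0 40" --pt "0.009 -0.012 0.42 0 40" --pt "0.009 -0.012 0.42 0 40"

```text
time_s: 44.08
tcp_pos: [0.5332, -0.2785, 0.1462]
eef_rot: [-180.0, 0.1, -177.0]
contact_force: [-0.8, -0.2, -5.5]
gripper_width: 0.0438
gripper_force: 35.0
```

Request:
step_arm --pt "0 0 0.02 0 40" --pt "0 0 0.04 0 40" --pt "0 0 0.055 0 40" --pt "0 0 0.065 0 40" --pt "0 0 0.065 0 40" --pt "0 0 0.065 0 40"

```text
time_s: 44.58
tcp_pos: [0.5321, -0.2782, 0.1283]
eef_rot: [180.0, -0.1, -177.0]
contact_force: [-0.2, 1.8, -7.0]
gripper_width: 0.0441
gripper_force: 35.0
```

Request:
step_arm --pt "0 0.002 0.012 0 40" --pt "0 0.002 0.024 0 40" --pt "0 0.002 0.034 0 40" --pt "0 0.002 0.044 0 40" --pt "0 0.002 0.048 0 40" --pt "0 0.002 0.048 0 40"

```text
time_s: 45.08
tcp_pos: [0.5323, -0.278, 0.1166]
eef_rot: [-180.0, -0.0, -177.0]
contact_force: [-0.3, -0.2, -5.5]
gripper_width: 0.0436
gripper_force: 35.0
```

Request:
step_arm --pt "0 0 0.002 0 40" --pt "0 0 0.003 0 40" --pt "0 0 0.003 0 40" --pt "0 0 0.003 0 46" --pt "0 0 0.003 0 55" --pt "0 0 0.003 0 70" --pt "0 0 0.003 0 70" --pt "0 0 0.003 0 70"

```text
time_s: 45.75
tcp_pos: [0.5328, -0.278, 0.1165]
eef_rot: [-180.0, 0.1, -177.0]
contact_force: [-0.6, 0.7, -0.6]
gripper_width: 0.0666
gripper_force: 0.0
```

Request:
step_arm --pt "0 0 -0.05 0 75" --pt "0 0 -0.15 0 80" --pt "0 0 -0.3 0 80" --pt "0 0 -0.45 0 80" --pt "0 0 -0.6 0 80" --pt "-0.15 0 -0.75 0 80" --pt "-0.3 0 -0.8 0 80" --pt "-0.4 0 -0.8 0 80" --pt "-0.4 0 -0.8 0 80" --pt "-0.4 0 -0.8 0 80" --pt "-0.4 0 -0.8 0 80" --pt "-0.4 0 -0.8 0 80"

```text
time_s: 46.75
tcp_pos: [0.6315, -0.2727, 0.316]
eef_rot: [-180.0, -0.0, -177.0]
contact_force: [-0.4, -0.1, 0.1]
gripper_width: 0.0801
gripper_force: 0.0
```

```bash
python3 - <<'E'
from h import *
import cv2
st=r.get_state();im=eyes.capture("wrist")[:,:,::-1]
t=eyes.capture("top")[:,:,::-1]
print(st['time_s'],st['tcp_pos'],st['contact_force'])
A=np.zeros((600,800,3),np.uint8);A[:300,:800]=cv2.resize(im[0:240],(800,300));A[300:,:800]=cv2.resize(t[120:270,220:420],(800,600))[0:300]
cv2.imwrite("pics/w7.png",A)
a=np.radians(3);c=np.array([.536,-.277])
for y in (0,.11):
  for s in(-.109,-.022,.022,.109):
    z=.136 if abs(s)>.1 else .152
    P=np.array([c[0]+np.cos(a)*s-np.sin(a)*y,c[1]+np.sin(a)*s+np.cos(a)*y,z]);print(y,s,np.round(np.array(proj("wrist",P,st))*1.25,1))
E
```

```text
46.75 [ 0.63151414 -0.27274941  0.31596716] [-0.38479713 -0.07918288  0.12813696]
0 -0.109 [400.6 -25.2]
0 -0.022 [400.6  87.5]
0 0.022 [400.6 143. ]
0 0.109 [400.5 238. ]
0.11 -0.109 [536.9 -25.2]
0.11 -0.022 [534.   87.5]
0.11 0.022 [529.3 143. ]
0.11 0.109 [515.4 237.9]
```

View pics/w7.png

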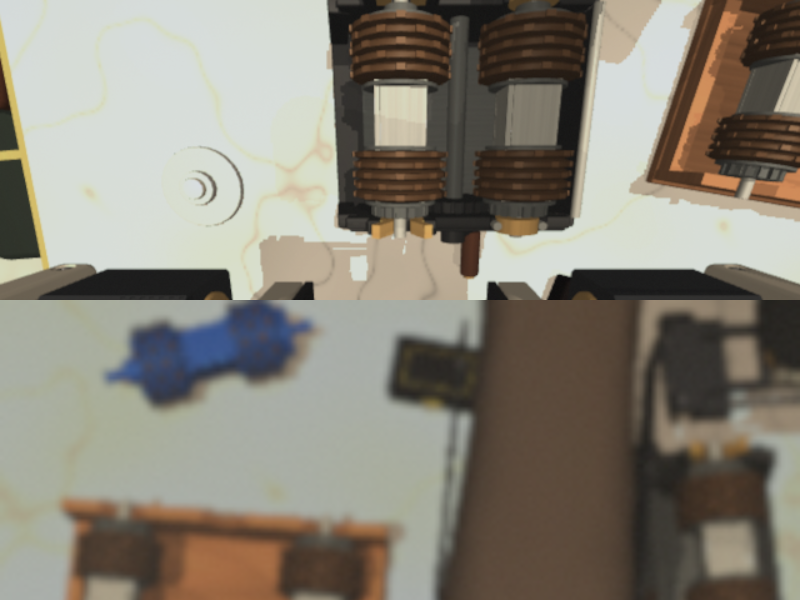

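The drum is seated level beside the fitted one: both cores span rows 82–147, its gear is at the crank end, and the axle is centred in the brass slot at (401,228). The other two drums lie in the rack with the middle berth empty. Handing in.

```bash
python3 -c "
from plant import workorder
print(workorder.close_job())"
```

```text
the job is handed in; nothing more can be done
None
```

I set the sound drum, from the rack's middle berth, fully home in the empty bearings with its gear at the crank end, put the two rattling drums back in the rack, and handed the job in at about 47 s.

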